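# Back the indexing table off by one notch

### The job

The indexing table that carries the round board has been advanced one notch too far. Using closed fingertips only, push the pawl's upright red knob outward, away from the table, until the pawl lifts out of the teeth, tips over and stays up; then push the orange peg so that the table turns back (clockwise seen from above) by exactly one notch; then push the red knob back towards the table so that the pawl drops fully into the next gap between the teeth. Grasp and lift nothing: the board must ride along in its place, and the things lying about must be left alone.

Things in the scene. Friction and masses are not known exactly. Their poses are not given: they have to be found in the camera images.
- stand: Grey base plate of the indexing stand, fixed to the bench, 180 mm (its x) by 260 mm (its y, from -95 to +165 mm), 12 mm thick. Origin on the bench top under the table's vertical axis, z up. The pawl stands on its +y side, the orange peg on its +x side. The +y (pawl) side faces roughly towards the robot.
- table_center (a point): Centre of the table's top face, 32 mm above the bench, axes as the stand's. The table is an aluminium disc 160 mm across with a ring of 12 dark saw teeth 10 mm tall (tops 42 mm above the bench), lying 47 to 62 mm from the axis.
- pawl_hinge (a point): Middle of the pawl's hinge: at stand y = +98 mm, 52 mm above the bench; the hinge runs along the stand's x, between two cheeks that reach up to 59 mm. Behind it, at stand y = 111 to 121 mm, a post with a rubber top (60 mm above the bench) is the rest for the raised pawl. Axes as the stand's.
- pawl_knob (a point): Centre of the smooth red ball knob (22 mm across) atop the pawl's tail, 55 mm from the hinge. Pawl down: above the hinge, 107 mm above the bench; its arm (top at 57 mm) runs below towards the table. Fully up: knob leans out, at stand y = +135 mm, height 92 mm, and the toe end of the arm stands up at y = 55 to 70 mm, up to 92 mm high: after the push leave straight upward between them.
- pawl (a joint): Pawl hinge, rad: 0 = toe fully down between the teeth, 0.75 = fully up on its rest. Pushing the knob outward (stand +y, under 1 N) raises it. The toe clears the teeth above 0.25. Gravity balance is at about 0.4: let go below 0.3, it drops to 0; let go above 0.5, it falls to 0.75 and stays.
- peg_top (a point): Centre of the top of the orange upright peg on the table: 13 mm across, top 78 mm above the bench (46 mm above the table), 70 mm from the table's axis. At joint table = 0 it lies at stand x, y = 65.8, 23.9 mm; it turns with the table.
- table (a joint): Turn of the table, rad: negative = back (clockwise from above). One notch = 0.524. It starts 0.06 to 0.16, in the 0.22 play of a gap. With the pawl down it clicks forward but cannot go back past 0. One notch back, the toe drops fully in if the table is between -0.51 and -0.32. Friction (about 2 N at the peg) keeps it where it is left.
- round_board: Round green driver board, 62 mm across, 32 mm tall with its black capacitor, lying loose on the middle of the table between four brass pins. Origin: centre of its underside, 32 mm above the bench.
- flux_tin: Round cream tin with a red lid, 55 mm across, 24 mm tall, loose on the bench; origin at the centre of its underside. Leave alone.
- tape_measure: Black and orange tape measure, 88 x 86 x 40 mm, loose on the bench; origin at the centre of its underside. Leave alone.
- side_cutters: Side cutters with green handles, 151 x 59 x 11 mm, long in its x, loose on the bench; origin at the centre of its underside. Leave alone.
- tape_black: Roll of black tape lying flat, 65 mm across, 18 mm tall, loose on the bench; origin at the centre of its underside. Leave alone.
Things that resemble listed ones, but are neither listed nor needed, are in the scene too. There is more than one size of the round_board; the one meant has the size given above.

How it is judged (in metres and radians):
On the way, in this order (a step that is already met when the one before it is completed fails the run):
1. the pawl is lifted, tipped over and stays up, before the table has been turned back (value of joint pawl above 0.65 rad and value of joint table above -0.1 rad), for 0.2 s.
2. with the pawl up, the table is turned back into the range of the next gap (value of joint pawl above 0.5 rad and value of joint table between -0.55 and -0.27 rad), for 0.2 s.
At the end, for the whole second after the job is handed in: The pawl is fully down (joint below 0.07 rad) in the gap one notch back (table between -0.55 and -0.27 rad), the table is at rest, and the board still lies flat on the table within 6 mm of its axis (value of joint pawl below 0.07 rad and value of joint table between -0.55 and -0.27 rad and velocity of joint table between -0.05 and 0.05 rad/s and horizontal distance between round_board and stand below 0.006 m and height (world z) of round_board below 0.036 m and angle between round_board's own z axis and vertical below 0.1 rad); the robot touches nothing.
It fails at once if the board is lifted off the table (height (world z) of round_board above 0.045 m).
It fails at once if the flux tin is moved more than 15 mm or lifted (distance of flux_tin from where it was at the start of the episode above 0.015 m).
It fails at once if the tape measure is moved more than 15 mm or lifted (distance of tape_measure from where it was at the start of the episode above 0.015 m).
It fails at once if the side cutters are moved more than 15 mm or lifted (distance of side_cutters from where it was at the start of the episode above 0.015 m).
It fails at once if the black tape is moved more than 15 mm or lifted (distance of tape_black from where it was at the start of the episode above 0.015 m).
It also fails if it takes over 42 s, if anything falls off the work surface, if the arm or the gripper's body presses on something with over 40 N, if the wrist force passes 120 N, or if a joint passes its speed limit or range.

### The arm

A 6-joint arm with a two-finger parallel gripper is mounted at the origin on a cart in front of the work surface, level with it; the furniture and walls round the work are solid. World frame = base frame: x ahead of the robot, y to its left, z up, the work surface at z = 0. Lengths are in m, angles in degrees, forces in N, time in s.
With the tool pointing down it reaches from about 0.35 to 0.85 m from the base axis. Payload 8.1 kg.
Tool frame: the origin (TCP) lies between the finger pads; the fingertips stand tip_extent ahead of it and the grasp point (between the pads) lies 3 mm ahead of it (tip_extent is the distance from the TCP to the fingertips, in m); z points along the fingers, y is the line along which they close (so a half turn about z gives the same grasp; the last joint's range is limited). The gripper opens to 93 mm and grips with 3 to 60 N. Pads are 15 mm wide; open, the fingers measure 128 mm over their backs; the gripper's body (75 mm by 188 mm) begins 65 mm behind the grasp point.
Start: joints at [68.503, 7.471, 85.268, -0, 87.261, -4.893], TCP at [0.171, 0.575, 0.241] pointing down, gripper open.
Joint ranges: [-169.43, 169.43], [-51.17, 129.36], [1.28, 143.12], [-76.62, 256.62], [0, 156.53], [-152.29, 152.29]. Speed limits (degrees/s): [136.94, 136.94, 159.86, 180, 180, 180].

### API

Orientations are given as a 3x3 rotation matrix whose columns are the frame's x, y, z axes.
In Python, from cell import * gives the robot as it stands. The module is installed in compiled form; this text tells all that it offers.
- The arm moves only by the tool carry_out, never from a script. Its argument "motion" is a list of rows, each a list of 7 numbers: the shift along the tool's x, y, z in m, then the turn, a rotation vector about the tool's x, y, z in rad, then the closure, from 0 (fully open) to 1 (shut). A call has 1 to 10 rows; each row shifts and turns the commanded pose from where the row before left it, along the tool's axes as they then stand; what a row does not reach is not made up. A row lasts 1/12 s, in which the tool goes at most 41.7 mm and 7.16 degrees, less where a joint would pass 70% of its speed; a pose out of reach is approached as far as the arm can. A call with a gripper value outside its range is refused whole. The fingers move at their own pace and stop on an object; "grip_force" is the grip in N (left out, the last holds). Time passes only in rows, so rows that do not move let the fingers close. It gives the time, the measured TCP pose, the force, the opening and the grip force at its end, in the units of the state.
- get_obs(): the state, without advancing time (a new reading comes with each control period).
- snapshot(name): name is "scene" or "top" or "wrist"; returns a dict with "image" (384x512x3 uint8, red, green, blue), "fx", "fy", "cx", "cy" (pixels), "position" and "attitude" of the camera in the world. Camera axes: x right, y down, z forward; pixel columns grow to the right and rows downward; lengths in m; the calibration is good to about 2 mm. The wrist camera is an equidistant fisheye: a pixel r from the principal point sees the ray r / f radians off the axis. A picture is of the moment at which its call begins. There is no depth.
- hand_in(): hands the job in; it is judged then, once.
The state is a dict: "time": time; "joints": joint angles; "qvel": joint speeds; "tau": joint torques, N m; "position": TCP position; "tcp_rot": TCP orientation; "contact_force": force on the tool from outside, world axes, zero at the start; "torque": the same for the moment, N m; "opening": opening from 0.0 (shut) to 1.0 (fully open); "gripper_force": force on a finger pad.
Only numpy, scipy, OpenCV 4.12 (cv2) and the standard library are available. Lean on these libraries where they do the work, as an engineer would, in place of code of your own. Each camera call takes 0.05 s, during which the arm holds its last target. There are 200 camera calls.

## Working session

There is one attempt and no reset: what is moved stays moved. The work goes in short steps, Python scripts to look and compute and a tool call to move; the robot and the scene stay as the last step left them, time stands still between calls to the robot, and variables do not carry over. Pictures are saved under pics/ and viewed, at most 10 in all, crops included, and the job is handed in when it is done.

Besides the shell and the picture viewer there is one more tool, called after "Request:" as name([rows], argument=value, ...), one row to a line, values as JSON. carry_out: Moves the arm, as the interface text tells. Its arguments: {"type":"object","properties":{"motion":{"type":"array"},"grip_force":{"type":"number"}},"required":["motion"]}

```bash
mkdir -p pics; cat > h.py <<'E'
from cell import *
import numpy as np, cv2
def save(s,n): cv2.imwrite('pics/'+n,s['image'][:,:,::-1])
def ray(s,u,v):
    d=np.array([(u-s['cx'])/s['fx'],(v-s['cy'])/s['fy'],1.0]); return np.array(s['attitude'])@d
def plane(s,u,v,z):
    d=ray(s,u,v);p=np.array(s['position']); return p+d*(z-p[2])/d[2]
def two(s1,p1,s2,p2):
    a,b=np.array(s1['position']),np.array(s2['position']);d,e=ray(s1,*p1),ray(s2,*p2)
    t=np.linalg.lstsq(np.c_[d,-e],b-a,rcond=None)[0]; P,Q=a+t[0]*d,b+t[1]*e
    return (P+Q)/2,np.linalg.norm(P-Q)
E
python3 - <<'E'
from h import *
o=get_obs();print({k:np.round(v,3).tolist() for k,v in o.items()})
a=snapshot('scene');b=snapshot('top');save(a,'s0.png');save(b,'t0.png')
for s in(a,b):print(s['fx'],s['cx'],s['cy'],np.round(s['position'],3),np.round(s['attitude'],3).tolist())
E
```

```text
{'time': 0.0, 'joints': [68.504, 7.514, 85.329, -0.0, 87.26, -4.893], 'qvel': [0.067, 0.046, 0.005, -0.014, 0.045, 0.031], 'tau': [0.0, -55.984, -49.176, 0.077, 0.036, -0.0], 'position': [0.171, 0.575, 0.24], 'tcp_rot': [[-0.958, 0.286, -0.001], [0.286, 0.958, -0.002], [0.0, -0.002, -1.0]], 'contact_force': [-0.638, 0.233, -0.464], 'torque': [0.039, -0.009, -0.009], 'gripper_force': 0.0, 'opening': 1.003}
357.5111521326676 254.6729528433451 185.91055592606727 [ 0.059 -0.318  0.885] [[0.581, -0.62, 0.528], [-0.814, -0.434, 0.386], [-0.011, -0.654, -0.756]]
430.9547537239026 260.61836265580524 195.14571371854137 [0.403 0.084 1.179] [[-0.013, -0.987, 0.161], [-1.0, 0.015, 0.015], [-0.017, -0.161, -0.987]]
```

```bash
python3 -c "import cell;print([x for x in dir(cell) if not x.startswith('_')])"
```

```text
['Unreachable', 'get_obs', 'hand_in', 'snapshot', 'tip_extent']
```

View pics/s0.png

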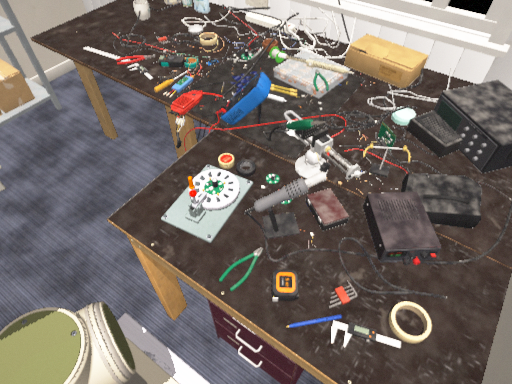

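View pics/t0.png

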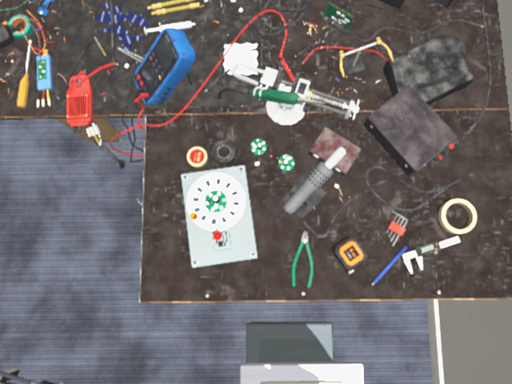

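The scene view shows the stand at about (208,202), with the red knob near (193,193) and the orange peg near (191,182). In the top view the stand is at (219,216), the knob at (217,236) and the peg at (194,216). The round boards in the top view are at (216,201), (259,147) and (287,162). The one on the table, between the pins at (216,201), is the one meant. I'll enlarge and measure.

```bash
python3 - <<'E'
from h import *
a=snapshot('scene');b=snapshot('top')
def crop(s,x,y,w,h): return cv2.resize(s['image'][y:y+h,x:x+w],None,fx=4,fy=4,interpolation=cv2.INTER_CUBIC)
c=np.hstack([crop(b,170,150,100,120),crop(a,155,145,100,120)])
cv2.imwrite('pics/c1.png',c[:,:,::-1])
def blobs(s,x0,y0,x1,y1,n):
    im=s['image'][y0:y1,x0:x1]; hsv=cv2.cvtColor(im,cv2.COLOR_RGB2HSV)
    red=cv2.inRange(hsv,(0,150,100),(6,255,255))|cv2.inRange(hsv,(174,150,100),(180,255,255)); org=cv2.inRange(hsv,(9,170,130),(24,255,255))
    for nm,m in(('red',red),('org',org)):
        k,l,st,ce=cv2.connectedComponentsWithStats(m)
        for i in range(1,k):
            if st[i,4]>5:print(n,nm,st[i].tolist()+[x0,y0],ce[i]+[x0,y0])
blobs(b,175,165,265,275,'top');blobs(a,155,160,260,245,'scene')
# plate outline
im=b['image'][160:275,175:265];hsv=cv2.cvtColor(im,cv2.COLOR_RGB2HSV)
m=cv2.inRange(hsv,(0,0,120),(180,60,255));m=cv2.morphologyEx(m,cv2.MORPH_OPEN,np.ones((3,3)))
cs=max(cv2.findContours(m,0,2)[0],key=cv2.contourArea)+np.array([175,160])
P=np.array([plane(b,u,v,.012)[:2] for u,v in cs[:,0]],np.float32)
r=cv2.minAreaRect(P);print(r,cv2.boxPoints(r),cv2.boundingRect(cs)); print(tip_extent)
E
```

```text
top red [39, 67, 7, 8, 46, 175, 165] [216.93478261 235.23913043]
top org [16, 49, 6, 5, 16, 175, 165] [193.625  215.9375]
scene red [71, 0, 5, 3, 9, 155, 160] [227.77777778 160.66666667]
scene red [34, 29, 8, 8, 41, 155, 160] [192.6097561  192.95121951]
scene org [33, 16, 6, 13, 51, 155, 160] [190.29411765 182.01960784]
((0.540325403213501, 0.2182413637638092), (0.2620459496974945, 0.18346579372882843), 7.39098596572876) [[0.39859056 0.29235736]
 [0.4221915  0.1104159 ]
 [0.68206024 0.14412537]
 [0.6584593  0.32606682]] (181, 165, 77, 103)
0.022
```

View pics/c1.png

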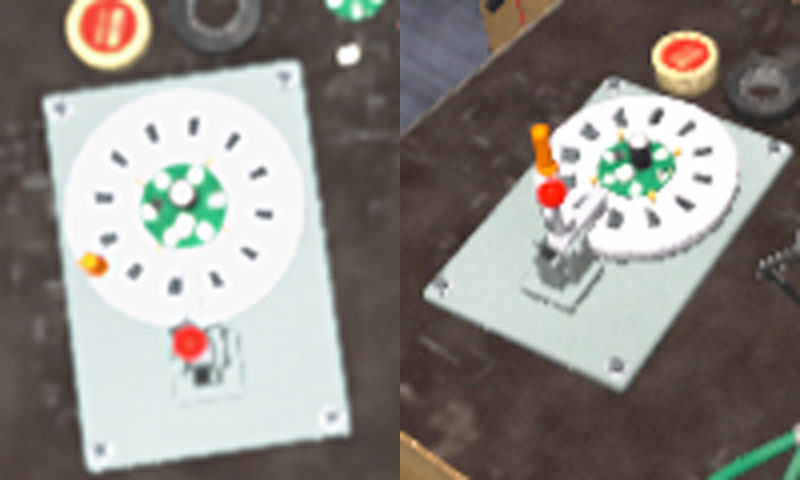

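```bash
cat >> h.py <<'E'
yd=np.array([-0.9917,-0.1286]);xd=np.array([-0.1286,.9917]);
E
python3 - <<'E'
from h import *
a=snapshot('scene');b=snapshot('top')
k,e=two(b,(216.93,235.24),a,(192.6,192.95));p,e2=two(b,(193.6,215.9),a,(190.3,177.5))
print('knob',k,e,plane(b,216.93,235.24,.107),plane(a,192.6,192.95,.107));print('peg',p,e2,plane(b,193.4,215.7,.075),plane(a,190.6,177.5,.075))
# board centre
im=b['image'][185:220,195:235];hsv=cv2.cvtColor(im,cv2.COLOR_RGB2HSV)
m=cv2.inRange(hsv,(60,100,50),(90,255,255));h=cv2.convexHull(cv2.findNonZero(m));c,r=cv2.minEnclosingCircle(h)
c=np.array(c)+[195,185];print('board',c,r,plane(b,*c,.034))
hsv=cv2.cvtColor(b['image'],cv2.COLOR_RGB2HSV)
o=np.array([.575,.2227])
for n,q in(('knob',k[:2]),('knobT',plane(b,216.93,235.24,.107)[:2]),('peg',p[:2]),('pegT',plane(b,193.4,215.7,.075)[:2]),('board',plane(b,*c,.034)[:2])):
    d=q-o;print(n,d@xd,d@yd)
E
```

```text
knob [0.47980707 0.20966974 0.10564585] 0.0024470402375972576 [0.47877676 0.2103008  0.107     ] [0.47999764 0.20794924 0.107     ]
peg [0.53233091 0.27164602 0.08408585] 0.004351156249930434 [0.53226239 0.27514902 0.075     ] [0.53987228 0.27612434 0.075     ]
board [215.5 201. ] 10.404426574707031 [0.57599732 0.22308461 0.034     ]
knob -0.0006803008858411974 0.09607852239813693
knobT 7.802368625934832e-05 0.09701912872545221
peg 0.054027013681811606 0.03602048232229273
pegT 0.057509746734136835 0.03563794435518867
board 0.00025316187133305704 -0.001038498516287103
```

The crop confirms it: a round green board with a black capacitor sits between four brass pins on the table. The measurements agree with the given geometry, putting the stand origin at about (0.5755, 0.2227) and the table at about +0.15. Next I turn the tool so its x points along stand y and its y along stand x, with the fingers shut.

Request:
carry_out([
  [0,0,0,0,0,-0.105,1],
  [0,0,0,0,0,-0.105,1],
  [0,0,0,0,0,-0.105,1],
  [0,0,0,0,0,-0.105,1],
  [0,0,0,0,0,0,1],
], grip_force=20)

```text
time: 0.72
position: [0.1714, 0.5749, 0.2405]
tcp_rot: [[-0.991, -0.135, -0.0], [-0.135, 0.991, -0.0], [0.0, -0.0, -1.0]]
contact_force: [-0.5, -0.2, 0.0]
opening: 0.692
gripper_force: 0.0
```

Request:
carry_out([
  [-0.02,-0.03,0,0,0,0,1],
  [-0.02,-0.03,0,0,0,0,1],
  [-0.02,-0.03,0,0,0,0,1],
  [-0.02,-0.03,0,0,0,0,1],
  [-0.02,-0.03,0,0,0,0,1],
  [-0.02,-0.03,0,0,0,0,1],
  [-0.02,-0.03,0,0,0,0,1],
  [-0.02,-0.03,0,0,0,0,1],
  [-0.02,-0.03,0,0,0,0,1],
  [-0.02,-0.03,0,0,0,0,1],
])

```text
time: 1.55
position: [0.4096, 0.302, 0.2408]
tcp_rot: [[-0.992, -0.126, 0.0], [-0.126, 0.992, 0.0], [-0.001, 0.0, -1.0]]
contact_force: [0.8, 1.1, -0.3]
opening: 0.011
gripper_force: 0.0
```

```bash
cat >> h.py <<'E'
o=np.array([.5755,.2227])
def where():
    s=get_obs();d=np.array(s['position'][:2])-o
    print('t%.2f stand x %.1f y %.1f tipz %.1f'%(s['time'],1e3*d@xd,1e3*d@yd,1e3*(s['position'][2]-tip_extent)),'toolx.standy',np.round(np.array(s['tcp_rot'])[:2,0]@np.c_[xd,yd],3),'F',np.round(s['contact_force'],2),round(s['opening'],2))
E
python3 -c "from h import *;where()"
```

```text
t1.55 stand x 100.0 y 154.3 tipz 218.8 toolx.standy [0.003 1.   ] F [ 0.77  1.06 -0.33] 0.01
```

Request:
carry_out([
  [-0.02,-0.025,0,0,0,0,1],
  [-0.02,-0.025,0,0,0,0,1],
  [-0.02,-0.025,0,0,0,0,1],
  [-0.02,-0.025,0,0,0,0,1],
  [0,0,0,0,0,0,1],
  [0,0,0.025,0,0,0,1],
  [0,0,0.025,0,0,0,1],
  [0,0,0.025,0,0,0,1],
  [0,0,0.015,0,0,0,1],
  [0,0,0,0,0,0,1],
])

```text
time: 2.38
position: [0.4981, 0.2142, 0.1462]
tcp_rot: [[-0.992, -0.127, -0.007], [-0.127, 0.992, -0.002], [0.007, -0.001, -1.0]]
contact_force: [0.3, -0.9, -0.1]
opening: 0.003
gripper_force: 0.0
```

```bash
python3 - <<'E'
from h import *
where()
a=snapshot('scene')
c=cv2.resize(a['image'][100:230,130:260],None,fx=4.5,fy=4.5,interpolation=cv2.INTER_CUBIC)
cv2.imwrite('pics/c2.png',c[:,:,::-1])
E
```

```text
t2.38 stand x 1.5 y 77.9 tipz 124.2 toolx.standy [0.002 1.   ] F [ 0.25 -0.87 -0.09] 0.0
```

View pics/c2.png

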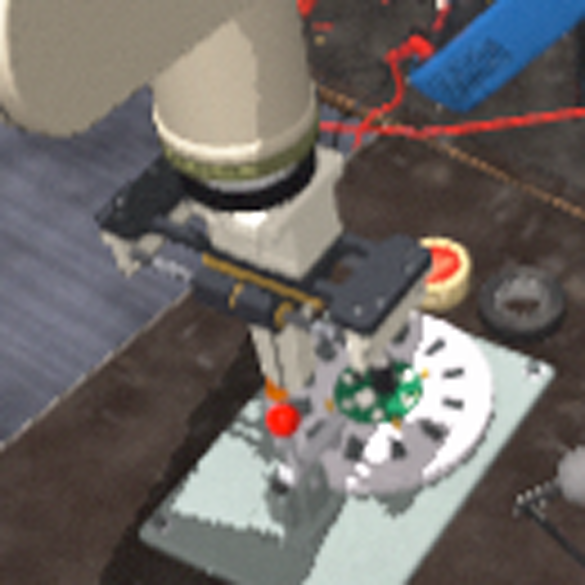

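The view shows the closed fingers just behind (table side of) the red knob at (283,420) in the crop, with nothing else near. I back off 5 mm, lower to about 92 mm, then push outward.

Request:
carry_out([
  [-0.005,0,0,0,0,0,1],
  [0,-0.001,0,0,0,0,1],
  [0,0,0.015,0,0,0,1],
  [0,0,0.015,0,0,0,1],
  [0,0,0,0,0,0,1],
  [0,0,0,0,0,0,1],
])

```text
time: 2.93
position: [0.5062, 0.2145, 0.1213]
tcp_rot: [[-0.992, -0.129, 0.0], [-0.129, 0.992, 0.0], [-0.0, 0.0, -1.0]]
contact_force: [-0.5, -0.0, 0.3]
opening: 0.004
gripper_force: 0.0
```

```bash
python3 -c "from h import *;where()"
```

```text
t2.93 stand x 0.7 y 69.7 tipz 99.3 toolx.standy [-0.001  1.   ] F [-0.52 -0.05  0.28] 0.0
```

Request:
carry_out([
  [0.005,0,0,0,0,0,1],
  [0.005,0,0.001,0,0,0,1],
  [0.005,0,0.001,0,0,0,1],
  [0.005,0,0.001,0,0,0,1],
  [0.005,0,0.002,0,0,0,1],
  [0.005,0,0.002,0,0,0,1],
  [0.005,0,0.002,0,0,0,1],
  [0.005,0,0.002,0,0,0,1],
  [0.003,0,0,0,0,0,1],
  [0,0,0,0,0,0,1],
])

```text
time: 3.77
position: [0.4626, 0.2087, 0.1093]
tcp_rot: [[-0.992, -0.13, -0.001], [-0.13, 0.992, -0.0], [0.001, -0.0, -1.0]]
contact_force: [0.4, 0.0, 0.4]
opening: 0.005
gripper_force: 0.0
```

```bash
cat >> h.py <<'E'
def redknob(n='scene',box=(155,160,225,245)):
    s=snapshot(n);x0,y0,x1,y1=box;hsv=cv2.cvtColor(s['image'][y0:y1,x0:x1],cv2.COLOR_RGB2HSV)
    m=cv2.inRange(hsv,(0,150,80),(6,255,255))|cv2.inRange(hsv,(174,150,80),(180,255,255))
    k,l,st,ce=cv2.connectedComponentsWithStats(m)
    if k<2: print(n,'no knob');return
    i=1+np.argmax(st[1:,4]);c=ce[i]+[x0,y0]
    best=min(np.linspace(-.1,.85,96),key=lambda t:abs((plane(s,*c,.052+.055*np.cos(t))[:2]-o)@yd-.098-.055*np.sin(t)))
    print(n,c,st[i,4],'theta %.2f'%best, 'x',(plane(s,*c,.1)[:2]-o)@xd); return s
E
python3 -c "
from h import *
where();redknob();redknob('top',(195,215,240,265))"
```

```text
t3.77 stand x 0.6 y 113.8 tipz 87.3 toolx.standy [-0.001  1.   ] F [0.44 0.04 0.39] 0.01
scene [185.59574468 205.46808511] 47 theta 0.73 x -0.006714916355626124
top no knob
```

The pawl reads up at about 0.73. I leave straight up and check that it stays.

Request:
carry_out([
  [0,0,-0.02,0,0,0,1],
  [0,0,-0.02,0,0,0,1],
  [0,0,-0.02,0,0,0,1],
  [0,0,-0.01,0,0,0,1],
  [0,0,0,0,0,0,1],
  [-0.014,0.016,0,0,0,0,1],
  [-0.014,0.016,0,0,0,0,1],
  [-0.014,0.016,0,0,0,0,1],
  [-0.014,0.016,0,0,0,0,1],
  [0,0,0,0,0,0,1],
])

```text
time: 4.7
position: [0.5114, 0.2817, 0.1778]
tcp_rot: [[-0.991, -0.131, -0.001], [-0.131, 0.991, 0.0], [0.001, 0.001, -1.0]]
contact_force: [0.8, 0.9, 0.7]
opening: 0.008
gripper_force: 0.0
```

```bash
python3 - <<'E'
from h import *
where();a=redknob()
im=cv2.cvtColor(a['image'][165:200,170:210],cv2.COLOR_RGB2HSV);m=cv2.inRange(im,(9,170,100),(24,255,255))
print(cv2.countNonZero(m),cv2.findNonZero(m).reshape(-1,2).mean(0)+[170,165])
c=cv2.resize(a['image'][100:230,130:260],None,fx=4.5,fy=4.5,interpolation=cv2.INTER_CUBIC)
cv2.imwrite('pics/c3.png',c[:,:,::-1])
E
```

```text
t4.70 stand x 66.7 y 56.0 tipz 155.8 toolx.standy [-0.002  1.   ] F [0.78 0.88 0.72] 0.01
scene [185.80952381 205.52380952] 42 theta 0.73 x -0.0073567872137790605
52 [190.21153846 182.17307692]
```

View pics/c3.png

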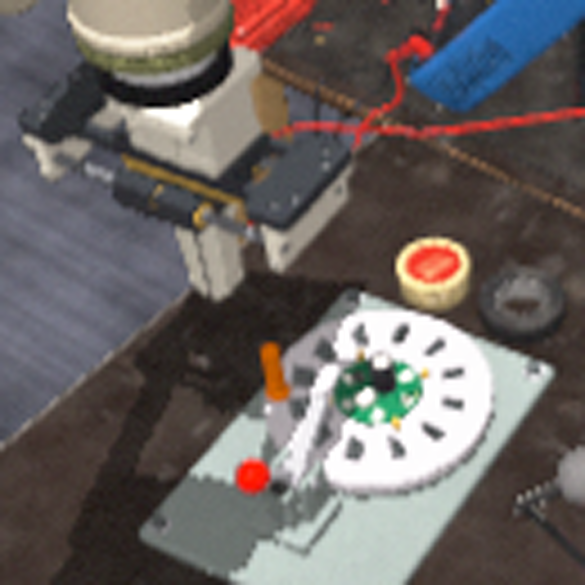

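The pawl stays up, with the knob at (252,476) in the crop and the peg upright at (273,372) unchanged. I lower to about 56 mm on the pawl side of the peg.

Request:
carry_out([
  [0.002,-0.001,0.02,0,0,0,1],
  [0,0,0.02,0,0,0,1],
  [0,0,0.02,0,0,0,1],
  [0,0,0.02,0,0,0,1],
  [0,0,0.02,0,0,0,1],
  [0,0,0,0,0,0,1],
  [0,0,0,0,0,0,1],
])

```text
time: 5.33
position: [0.5071, 0.277, 0.0779]
tcp_rot: [[-0.992, -0.13, -0.004], [-0.13, 0.992, -0.002], [0.004, -0.001, -1.0]]
contact_force: [1.0, -0.7, 0.3]
opening: 0.005
gripper_force: 0.0
```

```bash
python3 - <<'E'
from h import *
where();a=redknob()
c=cv2.resize(a['image'][100:230,130:260],None,fx=4.5,fy=4.5,interpolation=cv2.INTER_CUBIC)
cv2.imwrite('pics/c4.png',c[:,:,::-1])
E
```

```text
t5.33 stand x 62.7 y 60.9 tipz 55.9 toolx.standy [-0.001  1.   ] F [ 1.   -0.66  0.27] 0.01
scene [185.975 205.675] 40 theta 0.73 x -0.00807431650443966
```

View pics/c4.png

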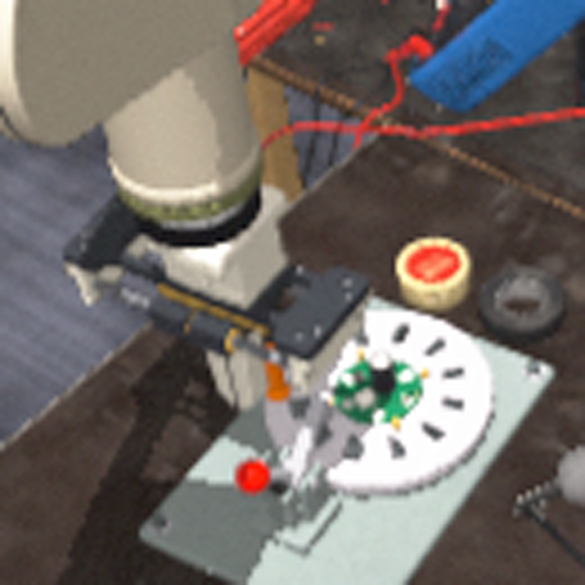

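Fingers are in place beside the peg at (278,375) in the crop, and the pawl is still up. I push towards stand −y in two stages.

Request:
carry_out([
  [-0.005,0.001,0,0,0,0,1],
  [-0.005,0.001,0,0,0,0,1],
  [-0.005,0.001,0,0,0,0,1],
  [-0.005,0.001,0,0,0,0,1],
  [-0.005,0,0,0,0,0,1],
  [-0.005,0,0,0,0,0,1],
  [-0.005,0,0,0,0,0,1],
  [-0.004,0,0,0,0,0,1],
  [0,0,0,0,0,0,1],
  [0,0,0,0,0,0,1],
])

```text
time: 6.22
position: [0.5476, 0.287, 0.0796]
tcp_rot: [[-0.992, -0.13, 0.001], [-0.13, 0.992, -0.0], [-0.001, -0.001, -1.0]]
contact_force: [0.1, 0.6, -0.6]
opening: 0.005
gripper_force: 0.0
```

```bash
cat >> h.py <<'E'
def peg(n,box):
    s=snapshot(n);x0,y0,x1,y1=box;hsv=cv2.cvtColor(s['image'][y0:y1,x0:x1],cv2.COLOR_RGB2HSV)
    m=cv2.inRange(hsv,(8,180,80),(24,255,255));k,l,st,ce=cv2.connectedComponentsWithStats(m)
    if k<2: print('no peg');return s
    i=1+np.argmax(st[1:,4]);c=ce[i]+[x0,y0]; z=.078-.046/2
    d=(plane(s,*c,z)[:2]-o);d=np.array([d@xd,d@yd]);print(n,c,st[i],'stand',d*1e3,'table %.3f'%(np.arctan2(d[1],d[0])-.3484));return s
E
python3 - <<'E'
from h import *
where();redknob();a=peg('scene',(175,155,235,215))
c=cv2.resize(a['image'][100:230,130:260],None,fx=4.5,fy=4.5,interpolation=cv2.INTER_CUBIC)
cv2.imwrite('pics/c5.png',c[:,:,::-1])
E
```

```text
t6.22 stand x 67.3 y 19.4 tipz 57.6 toolx.standy [-0.001  1.   ] F [ 0.1   0.59 -0.6 ] 0.01
scene [185.68085106 205.42553191] 47 theta 0.73 x -0.0068379714984149855
scene [194.54545455 179.81818182] [18 23  4  4 11] stand [54.01292833 17.1839068 ] table -0.040
```

View pics/c5.png

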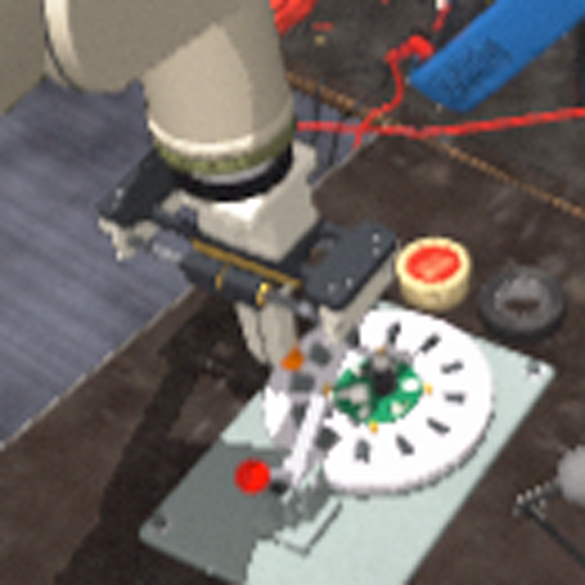

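The table has turned: the peg base is at (291,357) in the crop, the pawl is still up, and the board has ridden along. By geometry it is at about −0.27, so I push 9 mm more, back off, rise and measure.

Request:
carry_out([
  [-0.003,0,0,0,0,0,1],
  [-0.003,0,0,0,0,0,1],
  [-0.003,0,0,0,0,0,1],
  [0,0,0,0,0,0,1],
  [0,0,0,0,0,0,1],
])

```text
time: 6.73
position: [0.5563, 0.2884, 0.0797]
tcp_rot: [[-0.992, -0.13, 0.001], [-0.13, 0.992, -0.0], [-0.001, -0.0, -1.0]]
contact_force: [-0.0, 0.1, -0.3]
opening: 0.006
gripper_force: 0.0
```

```bash
python3 -c "from h import *;where()"
```

```text
t6.73 stand x 67.6 y 10.6 tipz 57.7 toolx.standy [-0.001  1.   ] F [-0.03  0.14 -0.26] 0.01
```

Request:
carry_out([
  [0.01,0,0,0,0,0,1],
  [0.01,0,0,0,0,0,1],
  [0,0,-0.03,0,0,0,1],
  [0,0,-0.03,0,0,0,1],
  [0,0,-0.03,0,0,0,1],
  [0,0,-0.01,0,0,0,1],
  [0,0,0,0,0,0,1],
  [0.02,0,0,0,0,0,1],
  [0.02,0,0,0,0,0,1],
  [0,0,0,0,0,0,1],
])

```text
time: 7.57
position: [0.493, 0.2799, 0.1768]
tcp_rot: [[-0.991, -0.13, -0.005], [-0.13, 0.991, -0.002], [0.005, -0.001, -1.0]]
contact_force: [-1.4, 0.3, -0.4]
opening: 0.002
gripper_force: 0.0
```

```bash
python3 - <<'E'
from h import *
where();redknob();a=peg('scene',(175,155,225,215));peg('top',(178,185,210,225))
c=cv2.resize(a['image'][130:230,150:260],None,fx=5,fy=5,interpolation=cv2.INTER_CUBIC)
cv2.imwrite('pics/c6.png',c[:,:,::-1])
E
```

```text
t7.57 stand x 67.4 y 74.4 tipz 154.8 toolx.standy [-0.002  1.   ] F [-1.42  0.3  -0.39] 0.0
scene [185.66666667 205.33333333] 45 theta 0.72 x -0.006614164226413826
scene [194.88235294 173.31372549] [17 12  7 13 51] stand [68.82248219 -6.3323976 ] table -0.440
top [188.94736842 202.57894737] [ 8 15  6  6 19] stand [68.33548539 -2.97351101] table -0.392
```

View pics/c6.png

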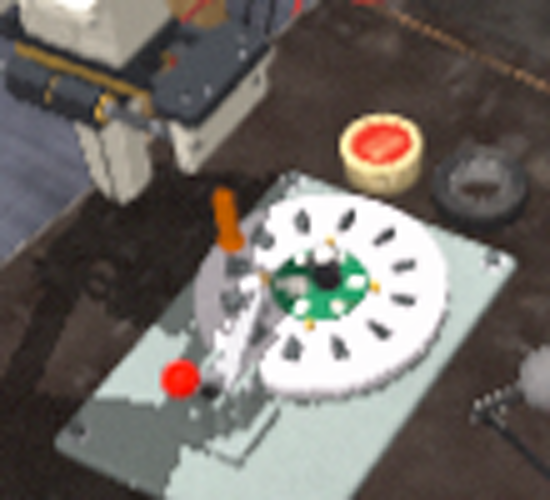

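The table is at about −0.41 (scene −0.44, top −0.39), inside the gap range, with the pawl up. Now I go outside the knob.

Request:
carry_out([
  [0.022,-0.017,0,0,0,0,1],
  [0.022,-0.017,0,0,0,0,1],
  [0.022,-0.017,0,0,0,0,1],
  [0.022,-0.016,0,0,0,0,1],
  [0,0,0,0,0,0,1],
  [0,0,0.022,0,0,0,1],
  [0,0,0.022,0,0,0,1],
  [0,0,0.022,0,0,0,1],
  [0,0,0,0,0,0,1],
  [0,0,0,0,0,0,1],
])

```text
time: 8.55
position: [0.4173, 0.2025, 0.1125]
tcp_rot: [[-0.992, -0.13, -0.003], [-0.13, 0.992, -0.001], [0.003, -0.001, -1.0]]
contact_force: [0.1, -0.2, -0.1]
opening: 0.011
gripper_force: 0.0
```

```bash
python3 -c "from h import *;where();redknob()"
```

```text
t8.55 stand x 0.3 y 159.4 tipz 90.5 toolx.standy [-0.001  1.   ] F [ 0.14 -0.16 -0.06] 0.01
scene [186.42857143 207.71428571] 7 theta 0.82 x -0.013334970169221439
```

Request:
carry_out([
  [-0.005,0,0,0,0,0,1],
  [-0.005,0,0,0,0,0,1],
  [-0.005,0,0,0,0,0,1],
  [-0.005,0,0,0,0,0,1],
  [-0.005,0,0,0,0,0,1],
  [-0.005,0,0,0,0,0,1],
  [-0.005,0,0,0,0,0,1],
  [-0.005,0,0,0,0,0,1],
  [0,0,0,0,0,0,1],
  [0,0,0,0,0,0,1],
])

```text
time: 9.43
position: [0.4577, 0.208, 0.1135]
tcp_rot: [[-0.992, -0.13, -0.0], [-0.13, 0.992, -0.0], [0.0, -0.0, -1.0]]
contact_force: [-0.4, -0.4, 0.7]
opening: 0.003
gripper_force: 0.0
```

```bash
python3 -c "from h import *;where();redknob()"
```

```text
t9.43 stand x 0.6 y 118.8 tipz 91.5 toolx.standy [-0.001  1.   ] F [-0.37 -0.43  0.72] 0.0
scene [222.2 160.4] 5 theta -0.10 x -0.004628808338735353
```

Request:
carry_out([
  [0.015,0,0,0,0,0,1],
  [0.02,0,0,0,0,0,1],
  [0.02,0,0,0,0,0,1],
  [0,0,-0.03,0,0,0,1],
  [0,0,-0.03,0,0,0,1],
  [0,0,-0.03,0,0,0,1],
  [0,0.03,-0.03,0,0,0,1],
  [0,0.03,0,0,0,0,1],
  [0,0.03,0,0,0,0,1],
  [0,0,0,0,0,0,1],
])

```text
time: 10.32
position: [0.3905, 0.2935, 0.234]
tcp_rot: [[-0.991, -0.132, 0.001], [-0.132, 0.991, 0.003], [-0.001, 0.003, -1.0]]
contact_force: [-0.2, 0.6, -0.2]
opening: 0.006
gripper_force: 0.0
```

```bash
python3 - <<'E'
from h import *
where();redknob();a=peg('scene',(175,155,225,215));t=peg('top',(178,185,210,225));redknob('top',(195,215,240,265))
f=lambda i:cv2.resize(i,(400,440),interpolation=cv2.INTER_CUBIC)
c=np.hstack([f(a['image'][130:240,150:250]),f(t['image'][160:270,170:270])])
cv2.imwrite('pics/c7.png',c[:,:,::-1])
E
```

```text
t10.32 stand x 94.0 y 174.4 tipz 212.0 toolx.standy [-0.004  1.   ] F [-0.17  0.58 -0.18] 0.01
scene [192.625 193.05 ] 40 theta -0.02 x 0.001585030174602817
scene [194.82692308 173.23076923] [17 12  7 13 52] stand [69.1830302  -6.54931962] table -0.443
top [188.5        202.36363636] [ 8 15  6  6 22] stand [69.443826   -3.71534933] table -0.402
top [216.93478261 235.23913043] 46 theta -0.01 x 0.0008818076011437344
```

View pics/c7.png

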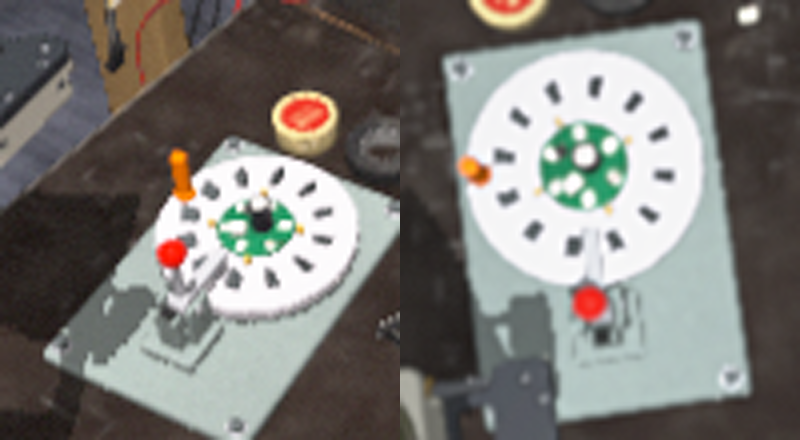

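The knob is back upright at its starting pixels: (192.6,193.0) in the scene view and (216.9,235.2) in the top view. The toe is in the next gap, the table is at about −0.42, the board is centred and the robot is clear.

```bash
python3 -c "from cell import *;print(hand_in())"
```

```text
the job is handed in; nothing more can be done
None
```

The table is back one notch at about −0.42 rad, the pawl is fully down in the next gap, the board is still in place, and the job is handed in; no verdict was returned.

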